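# Home the sprung tilt stage of a modular microscope

## Task

Three sprung tilt stages stand on the optics bench. Press the aluminium tilt plate that has the round window down until it lies level on its home switch, hold it there for a good second so that the controller takes its zero, then let go so that it springs back up. Leave the other two tilt plates (one solid, one with a square window) alone.

Things in the scene. Friction and masses are not known exactly. Their poses are not given: they have to be found in the camera images.
- tilt_round (a joint): Tilt in rad of the aluminium plate (115 x 60 x 5 mm) with the ROUND window (36 mm): 0 level on its stops, 0.6 raised at rest by its spring. It is hinged along its short edge farther from the robot, pin 58 mm above the table, on a fixed black frame 124 x 80 mm yawed up to 0.6. A straight push down on the near part takes 4 N at first, 8 N at level; let go, it springs back up.
- press_round (a point): The place to press: on the round-window plate's upper face, on the solid strip beyond the window, 94 mm from the hinge pin, 25 mm from the raised edge. It moves with the plate: 113 mm above the table raised, 60.5 mm level (and 15 mm farther from the hinge). Pressing straight down where it starts works. x axis along the plate to the hinge, y along the pin, z out of the upper face.
- tilt_plain (a joint): Tilt (rad) of the SOLID plate without a window. Sprung, same build and action as the round-window plate: 0 = level, 0.6 = raised at rest; its module is the same size. It must be left raised.
- tilt_square (a joint): Tilt (rad) of the plate with the SQUARE window (34 mm). Sprung, same build and action as the round-window plate: 0 = level, 0.6 = raised at rest; its module is the same size. It must be left raised.

How it is judged:
On the way:
1. the round-window plate is held down level (within 10 degrees) for 0.8 s (value of joint tilt_round below 0.175 rad), for 0.8 s.
At the end, for the whole second after the job is handed in: After having been held level, the round-window plate is released and has sprung back up (tilt over 0.5 rad, at rest), and the other two plates stand raised too (over 0.5 rad) (value of joint each of tilt_round, tilt_plain, tilt_square above 0.5 rad and velocity of joint tilt_round below 0.1 rad/s); the robot touches nothing.
It fails at once if the solid plate or the square-window plate is pushed down (below 0.4 rad) (value of joint any of tilt_plain, tilt_square below 0.4 rad).
It also fails if it takes over 32 s, if anything falls off the work surface, if the arm or the gripper's body presses on something with over 40 N, if the wrist force passes 120 N, or if a joint passes its speed limit or range.

## Robot

A 6-joint arm with a two-finger parallel gripper is mounted at the origin on the work surface. World frame = base frame: x ahead of the robot, y to its left, z up, the work surface at z = 0. Lengths are in m, angles in rad, forces in N, time in s.
With the tool pointing down it reaches from about 0.375 to 0.9 m from the base axis. Payload 3.1 kg.
Tool frame: the origin (TCP) lies midway between the tips of the shut fingers; the grasp point (between the pads) lies 19 mm behind it; z points along the fingers, y is the line along which they close (so a half turn about z gives the same grasp; the last joint's range is limited). The gripper opens to 87 mm and grips with 3 to 60 N. Pads are 19 mm wide; open, the fingers measure 117 mm over their backs; the gripper's body (75 mm by 190 mm) begins 51 mm behind the grasp point.
Start: joints at [1.022, 0.527, 1.433, -0, 1.181, -0.178], TCP at [0.226, 0.583, 0.223] pointing down, gripper open.
Joint ranges: [-3.08, 3.08], [-0.75, 2.2], [0.22, 2.44], [-1.43, 4.57], [0, 2.65], [-2.85, 2.85]. Speed limits (rad/s): [2.79, 2.79, 3.14, 3.14, 3.14, 3.14].

## Interface

Orientations are given as a unit quaternion [x, y, z, w].
In Python, from rig import get_obs, cams, job gives the robot as it stands.
- The arm moves only by the tool servo_tool, never from a script. Its argument "moves" is text: rows parted by semicolons, each of 5 numbers parted by spaces: the shift along the tool's x, y, z in m, then the turn about the tool's z in degrees, then the finger opening in m, from 0 to 0.087. In form: dx dy dz spin claw; .... A call has 1 to 10 rows; each row is the pose to reach, as a shift and turn from the pose commanded when the call began, along the tool's axes at that moment; what a row does not reach only later rows make up. A row lasts 1/12 s, in which the tool goes at most 41.7 mm and 7.16 degrees, less where a joint would pass 70% of its speed; a pose out of reach is approached as far as the arm can. A call with a gripper value outside its range is refused whole. The fingers move at their own pace and stop on an object; "grip_force" is the grip in N (left out, the last holds). Time passes only in rows, so rows that repeat a pose let the fingers close. It gives the time, the measured TCP pose, the force, the opening and the grip force at its end, in the units of the state.
- get_obs(): the state, without advancing time (a new reading comes with each control period).
- cams.camera(name): name is "scene" or "top"; returns the picture (480x640x3 uint8, blue, green, red); there is no depth.
- cams.camera_model(name): a dict with "fx", "fy", "cx", "cy" (pixels), "R" (3x3) and "t" (3): a world point X has camera coordinates R X + t. Camera axes: x right, y down, z forward; pixel columns grow to the right and rows downward; lengths in m; the calibration is good to about 2 mm. A picture is of the moment at which its call begins. camera_model takes no time and is no camera call.
- job.hand_in(): hands the job in; it is judged then, once.
The state is a dict: "time": time; "q": joint angles; "joint_velocities": joint speeds; "joint_torque": joint torques, N m; "position": TCP position; "tool_rot": TCP orientation; "ft_force": force on the tool from outside, world axes, zero at the start; "moment": the same for the moment, N m; "grip_width": finger opening in m; "grip_force": force on a finger pad.
Only numpy, scipy, OpenCV 4.12 (cv2) and the standard library are available. Lean on these libraries where they do the work, as an engineer would, in place of code of your own. Each camera call takes 0.05 s, during which the arm holds its last target. There are 200 camera calls.

## Working session

There is one attempt and no reset: what is moved stays moved. The work goes in short steps, Python scripts to look and compute and a tool call to move; the robot and the scene stay as the last step left them, time stands still between calls to the robot, and variables do not carry over. Pictures are saved under pics/ and viewed, at most 10 in all, crops included, and the job is handed in when it is done.

Besides the shell and the picture viewer there is one more tool, called after "Request:" as a command line: name --argument value ..., lists and objects as JSON in quotes. servo_tool: Moves the arm, as the interface text tells. Its arguments: {"type":"object","properties":{"moves":{"type":"string"},"grip_force":{"type":"number"}},"required":["moves"]}

```bash
mkdir -p pics; python3 - <<'E'
from rig import get_obs,cams
import cv2
for n in("top","scene"):
    cv2.imwrite(f"pics/{n}0.png",cams.camera(n)); m=cams.camera_model(n); print(n,m)
o=get_obs(); print(o["time"],o["position"],o["tool_rot"],o["ft_force"])
E
```

```text
top {'fx': 614.0330459587411, 'fy': 614.0330459587411, 'cx': 325.2874805954996, 'cy': 230.83389152486188, 'R': array([[ 0.02851068, -0.99946613,  0.01595636],
       [-0.99726332, -0.02952991, -0.06777791],
       [ 0.06821292, -0.0139803 , -0.99757283]]), 't': array([-0.02475099,  0.56811173,  1.32965609])}
scene {'fx': 589.4088657909639, 'fy': 589.4088657909639, 'cx': 324.0818226997018, 'cy': 244.4097753392728, 'R': array([[ 0.79403735,  0.60783961, -0.00597471],
       [ 0.34365241, -0.45698657, -0.82040618],
       [-0.50140573,  0.64937992, -0.57174995]]), 't': array([-0.43620481, -0.09936065,  1.28334245])}
0.1 [0.2261038  0.58196747 0.22167164] [ 1.84326054e-01  9.82864675e-01 -9.10203612e-04 -3.28904628e-04] [ 0.36223833 -0.99957115  0.48318907]
```

View pics/top0.png

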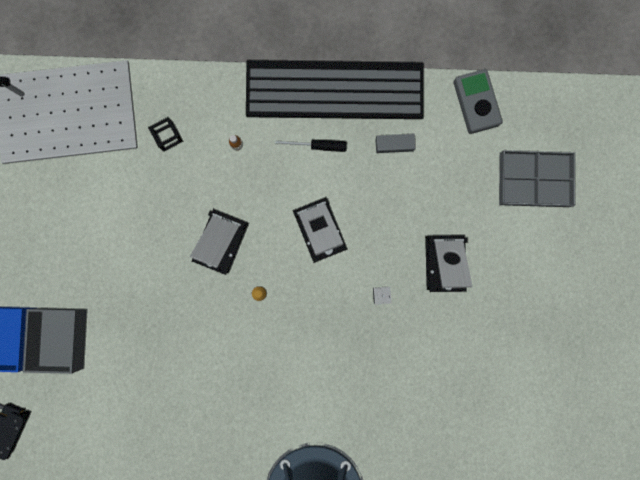

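View pics/scene0.png

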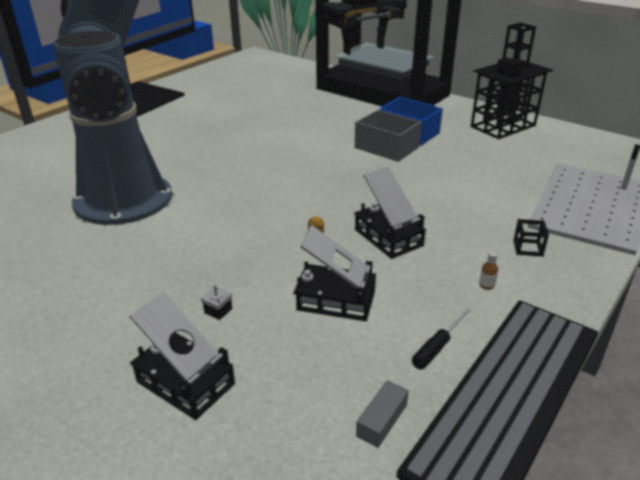

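Top view: the round window is at (452,258), its plate spanning about (433–470, 236–290). The square window is at (318,224) and the solid plate at (218,240). The scene view agrees, with the round window at (182,341).

```bash
cat > h.py <<'E'
import numpy as np
from rig import cams
def cast(n,uv,z):
    m=cams.camera_model(n);R=np.array(m["R"]);t=np.array(m["t"])
    d=R.T@np.array([(uv[0]-m["cx"])/m["fx"],(uv[1]-m["cy"])/m["fy"],1]);c=-R.T@t
    return c+d*(z-c[2])/d[2]
def proj(n,X):
    m=cams.camera_model(n);p=np.array(m["R"])@X+m["t"]
    return np.array([m["fx"]*p[0]/p[2]+m["cx"],m["fy"]*p[1]/p[2]+m["cy"]])
E
python3 - <<'E'
import cv2,numpy as np
from h import *
a=cv2.imread("pics/top0.png");x0,y0=415,225
c=a[y0:305,x0:485]; hsv=cv2.cvtColor(c,cv2.COLOR_BGR2HSV)
m=((hsv[...,1]<16)&(hsv[...,2]>105)).astype(np.uint8)
n,l,s,_=cv2.connectedComponentsWithStats(m); print(s)
k=1+s[1:,4].argmax(); cs,_=cv2.findContours((l==k).astype(np.uint8),cv2.RETR_CCOMP,cv2.CHAIN_APPROX_NONE)
big=max(cs,key=len); hull=cv2.convexHull(big)
q=cv2.approxPolyDP(hull,4,True)[:,0]+[x0,y0]; print(q.tolist(),(cv2.boxPoints(cv2.minAreaRect(big))+[x0,y0]).tolist())
for h in cs:
    if h is not big and len(h)>10: print("hole",cv2.minEnclosingCircle(h))
v=cv2.resize(c,None,fx=7,fy=7,interpolation=cv2.INTER_CUBIC)
mm=cv2.resize(m*255,None,fx=4,fy=4)
v[:200,:10]=v[:200,:10]
cv2.imwrite("pics/crop.png",v[:560])
E
```

```text
[[   0    0   70   80 3616]
 [   2    0    1    1    1]
 [   4    1    1    3    3]
 ...
 [  40   78    1    1    1]
 [  53   78    1    2    2]
 [  68   78    1    1    1]]
[[463, 239], [473, 287], [447, 289], [434, 240]] [[433.9502182006836, 239.7199592590332], [466.4346618652344, 233.94495010375977], [475.77884674072266, 286.5059928894043], [443.2944030761719, 292.281005859375]]
hole ((36.0, 33.5), 10.30786418914795)
```

View pics/crop.png

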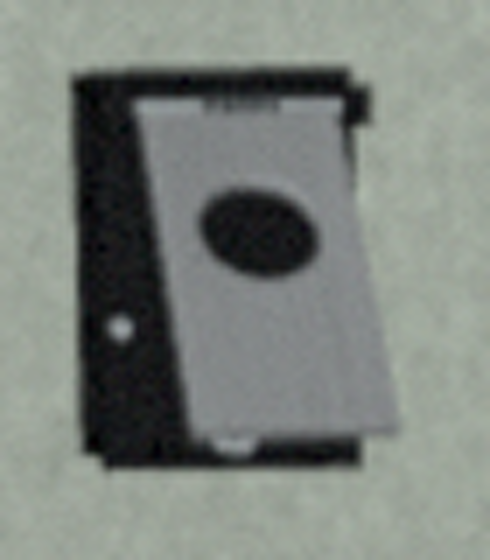

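Crop (×7): plate corners are at about (135,103), (343,103), (400,432) and (190,435), with the window centre at (259,233).

```bash
python3 - <<'E'
from h import *
from rig import get_obs
from scipy.spatial.transform import Rotation as Ro
f=lambda u,v,z:cast("top",(415+(u-3)/7,225+(v-3)/7),z)
FL,FR=f(135,103,.0623),f(343,103,.0623);NR,NL=f(400,432,.1272),f(190,435,.1272)
F=(FL+FR)/2;N=(NL+NR)/2;print(FL,FR,NR,NL)
print("width",np.linalg.norm(FL-FR),np.linalg.norm(NL-NR),"len",np.linalg.norm(F-N))
yaw=np.arctan2(*(F-N)[[1,0]]);print("yaw",yaw)
P=N+(F-N)*25/115;print("press",P,"proj scene",proj("scene",P),[proj("scene",p).round() for p in(FL,FR,NR,NL)])
o=get_obs();R=Ro.from_quat(o["tool_rot"]).as_matrix();print(R.round(3))
for h in (.05,.0,-.0525): 
    T=P.copy();T[2]+=h;print(h,R.T@(T-o["position"]))
ty=R[:,1];w=np.array([-np.sin(yaw),np.cos(yaw)]);print("tool y ang",np.degrees(np.arctan2(ty[1],ty[0])),"pin ang",np.degrees(yaw)+90, o["q"])
E
```

```text
[ 0.55446484 -0.23946902  0.0623    ] [ 0.55633227 -0.30300792  0.0623    ] [ 0.45792871 -0.30511459  0.1272    ] [ 0.4553595  -0.24446306  0.1272    ]
width 0.06356633777013919 0.06070591945710265 len 0.11822460249129853
yaw 0.03593584474555716
press [ 0.47811246 -0.27401701  0.1130913 ] proj scene [159.40342183 316.06861323] [array([221., 353.]), array([187., 381.]), array([129., 314.]), array([164., 291.])]
[[-0.932  0.362 -0.001]
 [ 0.362  0.932 -0.002]
 [ 0.    -0.002 -1.   ]]
0.05 [-0.54505605 -0.70639368  0.05976048]
0.0 [-0.5450716  -0.70629815  0.10976039]
-0.0525 [-0.54508792 -0.70619786  0.16226029]
tool y ang 68.75632215323489 pin ang 92.0589722371578 [ 1.02150937e+00  5.28374060e-01  1.43376572e+00 -3.58763327e-05
  1.18138820e+00 -1.78500887e-01]
```

The scene view confirms the pose: reprojected corners match to about 1 px. I'll move in an arc at safe height with the fingers shut.

Request:
servo_tool --moves "-0.02 -0.013 0 0 0;-0.05 -0.033 0 -2 0;-0.082 -0.054 0 -5 0;-0.114 -0.075 0 -8 0;-0.146 -0.096 0 -11 0;-0.178 -0.117 0 -14 0;-0.21 -0.138 0 -17 0;-0.242 -0.159 0 -20 0;-0.274 -0.18 0 -23 0;-0.306 -0.201 0 -23 0" --grip_force 20

```text
time: 0.93
position: [0.4392, 0.2825, 0.2223]
tool_rot: [-0.016, 1.0, -0.0, -0.0]
ft_force: [-0.1, 0.8, -0.7]
grip_width: 0.0286
grip_force: 0.0
```

```bash
cat > to.py <<'E'
import numpy as np,sys
from rig import get_obs
from scipy.spatial.transform import Rotation as Ro
o=get_obs();R=Ro.from_quat(o["tool_rot"]).as_matrix()
print(o["time"],o["position"],o["q"].round(2) if hasattr(o["q"],"round") else o["q"],"F",o["ft_force"],o["grip_width"])
print(R.T@(np.array([.478,-.274,.130])-o["position"]),np.degrees(np.arctan2(R[1,1],R[0,1])))
E
python3 to.py
```

```text
0.9333 [0.43923948 0.28253996 0.22227408] [ 0.36  0.39  1.69  0.    1.06 -1.25] F [-0.08316631  0.80501114 -0.66910234] 0.028569680617364767
[-0.02070103 -0.55748524  0.09238664] 91.86440838300936
```

Request:
servo_tool --moves "0 -0.035 0 0 0;0 -0.07 0 0 0;0 -0.105 0 0 0;0 -0.14 0 0 0;0 -0.175 0 0 0;0 -0.21 0 0 0;0 -0.245 0 0 0;0 -0.28 0 0 0;0 -0.315 0 0 0;0 -0.35 0 0 0"

```text
time: 1.77
position: [0.449, -0.0671, 0.2224]
tool_rot: [-0.015, 1.0, 0.0, -0.0]
ft_force: [0.3, 1.0, -0.4]
grip_width: 0.0002
grip_force: 0.0
```

Request:
servo_tool --moves "0 -0.03 0 0 0;0 -0.06 0 0 0;0 -0.09 0 0 0;0 -0.12 0 0 0;0 -0.15 0 0 0;0 -0.17 0 0 0;0 -0.185 0 0 0;0 -0.185 0 0 0;0 -0.185 0 0 0;0 -0.185 0 0 0"

```text
time: 2.6
position: [0.4546, -0.2489, 0.2222]
tool_rot: [-0.016, 1.0, 0.001, -0.001]
ft_force: [-0.2, 0.2, -0.1]
grip_width: 0.0002
grip_force: 0.0
```

```bash
python3 to.py
```

```text
2.6 [ 0.45464699 -0.24885597  0.22218031] [-0.72  0.39  1.7   0.    1.06 -2.32] F [-0.19416173  0.16074324 -0.08865276] 0.00021417679162849678
[-0.02266942 -0.02603078  0.09210478] 91.78523070919103
```

Request:
servo_tool --moves "-0.012 -0.013 0 0 0;-0.023 -0.026 0.02 0 0;-0.023 -0.026 0.045 0 0;-0.023 -0.026 0.07 0 0;-0.023 -0.026 0.085 0 0;-0.023 -0.026 0.092 0 0;-0.023 -0.026 0.092 0 0;-0.023 -0.026 0.092 0 0"

```text
time: 3.27
position: [0.4793, -0.2748, 0.1309]
tool_rot: [-0.016, 1.0, 0.0, 0.0]
ft_force: [-0.3, -0.1, 0.1]
grip_width: 0.0009
grip_force: 0.0
```

```bash
python3 to.py; python3 - <<'E'
from rig import cams
import cv2
a=cams.camera("scene")[200:440,60:380]
cv2.imwrite("pics/s1.png",cv2.resize(a,None,fx=2.4,fy=2.4))
E
```

```text
3.2667 [ 0.47928571 -0.27484421  0.13091788] [-0.72  0.56  1.7   0.    0.88 -2.33] F [-0.30890465 -0.10913591  0.09734579] 0.0009017462851301698
[0.0012581  0.00088475 0.00091795] 91.83127225947656
```

View pics/s1.png

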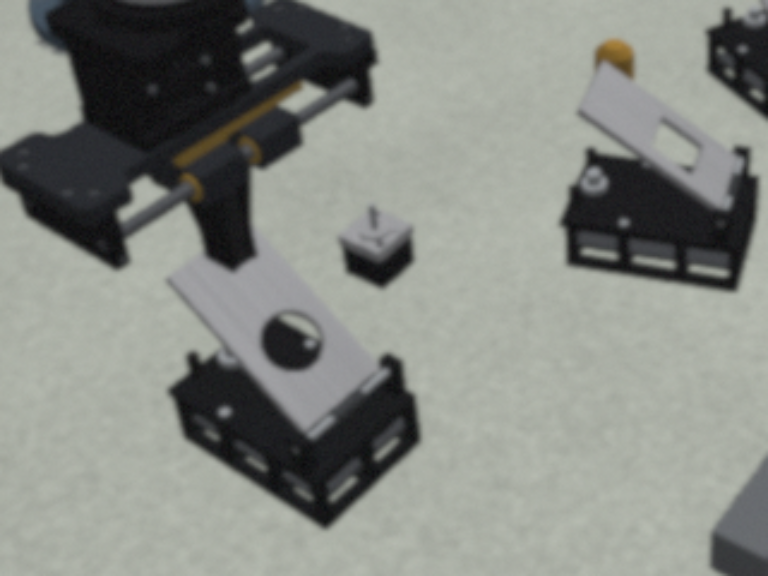

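Crop: the shut finger tips hang at (235,262) over the strip beyond the round window, and the other plates are clear. Now I'll press down.

Request:
servo_tool --moves "0 0 0.008 0 0;0 0 0.016 0 0;0 0 0.024 0 0;0 0 0.032 0 0;0 0 0.04 0 0;0 0 0.048 0 0;0 0 0.055 0 0;0 0 0.061 0 0;0 0 0.066 0 0;0 0 0.068 0 0"

```text
time: 4.15
position: [0.477, -0.2758, 0.0618]
tool_rot: [-0.016, 1.0, 0.0, -0.002]
ft_force: [-4.8, -2.3, 7.4]
grip_width: 0.0003
grip_force: 3.9
```

```bash
python3 to.py; python3 - <<'E'
from rig import cams
import cv2
a=cams.camera("scene")[200:440,60:380]
cv2.imwrite("pics/s2.png",cv2.resize(a,None,fx=2.4,fy=2.4))
E
```

```text
4.15 [ 0.47698979 -0.27579546  0.06178593] [-0.73  0.67  1.74 -0.    0.73 -2.33] F [-4.77023081 -2.2814667   7.41613083] 0.0003242471105569313
[-0.00078843  0.00182467 -0.06821622] 91.81484496926643
```

View pics/s2.png

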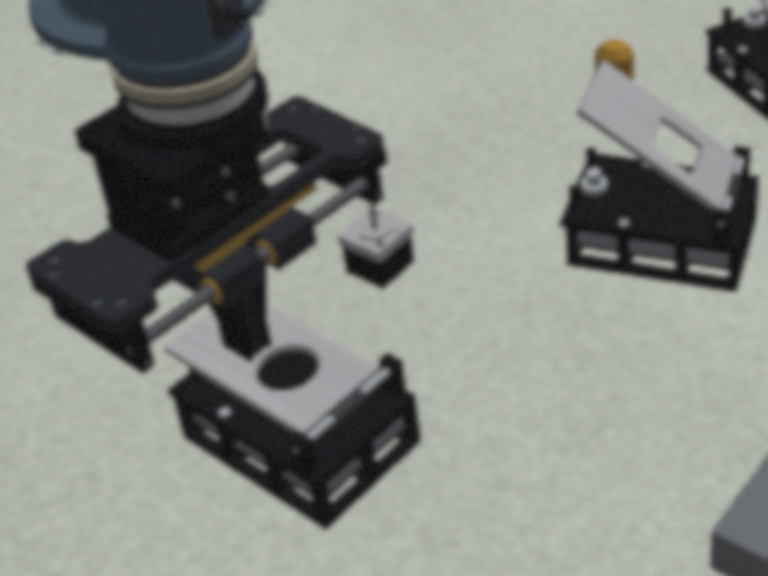

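The plate is nearly level, with the finger at (243,352) on solid metal just short of the window. I'll press 2 mm more and hold.

Request:
servo_tool --moves "0 0 0.001 0 0;0 0 0.002 0 0;0 0 0.002 0 0;0 0 0.002 0 0;0 0 0.002 0 0;0 0 0.002 0 0;0 0 0.002 0 0;0 0 0.002 0 0;0 0 0.002 0 0;0 0 0.002 0 0"

```text
time: 5.03
position: [0.4769, -0.2758, 0.0608]
tool_rot: [-0.016, 1.0, 0.0, -0.002]
ft_force: [-6.2, -1.7, 10.1]
grip_width: 0.0008
grip_force: 5.2
```

Request:
servo_tool --moves "0 0 0.001 0 0;0 0 0.001 0 0;0 0 0.001 0 0;0 0 0.001 0 0;0 0 0.001 0 0;0 0 0.001 0 0;0 0 0.001 0 0;0 0 0.001 0 0;0 0 0.001 0 0;0 0 0.001 0 0"

```text
time: 5.87
position: [0.477, -0.2758, 0.0606]
tool_rot: [-0.016, 1.0, 0.0, -0.002]
ft_force: [-6.3, -0.3, 16.5]
grip_width: 0.0006
grip_force: 8.1
```

```bash
python3 to.py; python3 - <<'E'
from rig import cams
import cv2
a=cams.camera("scene")[300:430,110:270]
cv2.imwrite("pics/s3.png",cv2.resize(a,None,fx=4.5,fy=4.5))
E
```

```text
5.8667 [ 0.4769654  -0.27581803  0.06064529] [-0.73  0.67  1.74 -0.    0.73 -2.33] F [-6.26577761 -0.33935013 16.50819415] 0.0005971622262203743
[-0.00084466  0.0018124  -0.06935743] 91.81394524132963
```

View pics/s3.png

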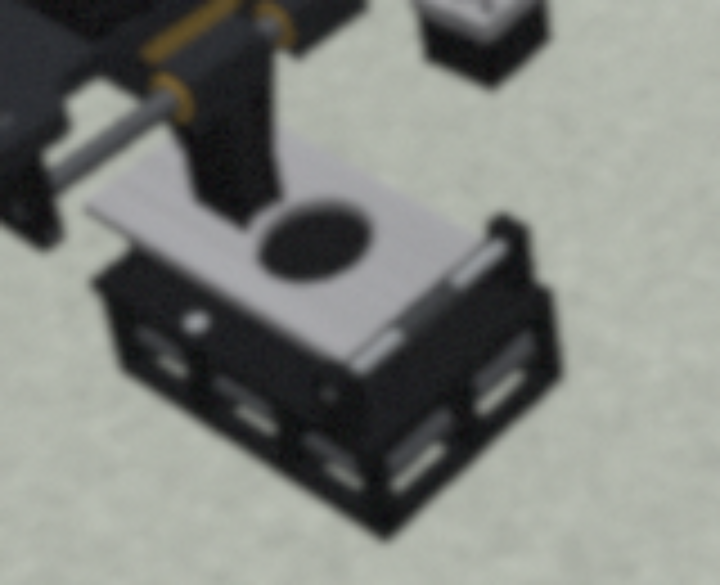

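The plate is on its stop: z is 60.6 mm and the force jumped to 16 N without further travel. I'll hold one more second, then release slowly.

Request:
servo_tool --moves "0 0 0 0 0;0 0 0 0 0;0 0 0 0 0;0 0 0 0 0;0 0 0 0 0;0 0 0 0 0;0 0 0 0 0;0 0 0 0 0;0 0 0 0 0;0 0 0 0 0"

```text
time: 6.75
position: [0.4769, -0.2758, 0.0606]
tool_rot: [-0.016, 1.0, 0.0, -0.002]
ft_force: [-6.1, -0.2, 15.8]
grip_width: 0.0005
grip_force: 8.1
```

Request:
servo_tool --moves "0 0 -0.008 0 0;0 0 -0.016 0 0;0 0 -0.024 0 0;0 0 -0.032 0 0;0 0 -0.04 0 0;0 0 -0.048 0 0;0 0 -0.056 0 0;0 0 -0.066 0 0;0 0 -0.08 0 0;0 0 -0.1 0 0"

```text
time: 7.58
position: [0.4762, -0.2741, 0.1585]
tool_rot: [-0.015, 1.0, 0.002, -0.003]
ft_force: [-0.2, 1.5, 0.4]
grip_width: 0.0005
grip_force: 0.0
```

Request:
servo_tool --moves "0 0 -0.02 0 0;0 0 -0.04 0 0;0 0 -0.06 0 0;0 0 -0.07 0 0;0 0 -0.07 0 0;0 0 -0.07 0 0;0 0 -0.07 0 0;0 0 -0.07 0 0;0 0 -0.07 0 0;0 0 -0.07 0 0"

```text
time: 8.42
position: [0.4785, -0.2754, 0.2286]
tool_rot: [-0.015, 1.0, 0.001, -0.001]
ft_force: [-0.3, 0.0, 0.5]
grip_width: 0.0004
grip_force: 0.0
```

```bash
python3 to.py; python3 - <<'E'
from rig import cams
import cv2
a=cams.camera("scene")[150:440,60:440]
cv2.imwrite("pics/s4.png",cv2.resize(a,None,fx=2,fy=2))
E
```

```text
8.4167 [ 0.47852772 -0.27544935  0.22855019] [-0.72  0.42  1.61 -0.    1.11 -2.33] F [-0.29922338  0.01646598  0.48041352] 0.00041516948117141116
[0.00032083 0.00132729 0.0985528 ] 91.75223406152595
```

View pics/s4.png

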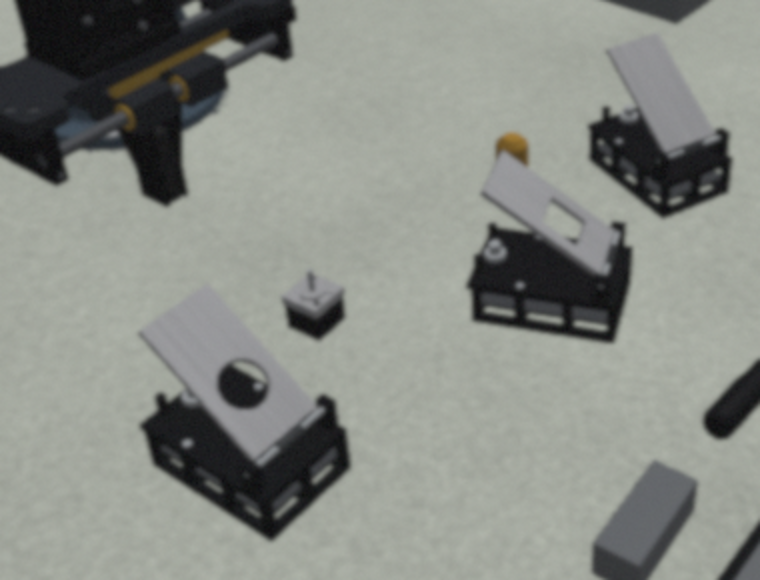

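All three plates stand raised (round window at (243,384)), and the gripper is well clear.

```bash
python3 -c "
from rig import job
print(job.hand_in())"
```

```text
the job is handed in; nothing more can be done
None
```

I pressed the round-window plate level onto its stop, held it there for over 1.5 s and let it spring back up; the other two plates stayed raised, and the job is handed in (no verdict was returned).

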